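Open the thinner valve and back it off

ROBOT

A 6-joint arm with a two-finger parallel gripper is mounted at the origin on the work surface. World frame = base frame: x ahead of the robot, y to its left, z up, the work surface at z = 0. Lengths are in m, angles in rad, forces in N, time in s.
With the tool pointing down it reaches from about 0.35 to 0.85 m from the base axis. Payload 8.1 kg.
Tool frame: the origin (TCP) lies midway between the tips of the shut fingers; the grasp point (between the pads) lies 19 mm behind it; z points along the fingers, y is the direction in which the jaws open and shut (so a half turn about z gives the same grasp; the last joint's range is limited). The gripper opens to 93 mm and grips with 3 to 60 N. Pads are 15 mm wide; open, the fingers measure 128 mm over their backs; the gripper's body (75 mm by 188 mm) begins 65 mm behind the grasp point.
Start: joints at [1.209, 0.13, 1.488, -0, 1.523, -0.085], TCP at [0.164, 0.577, 0.219] pointing down, gripper open.
Joint ranges: [-2.96, 2.96], [-0.89, 2.26], [0.02, 2.5], [-1.34, 4.48], [0, 2.73], [-2.66, 2.66]. Speed limits (rad/s): [2.39, 2.39, 2.79, 3.14, 3.14, 3.14].

INTERFACE

Orientations are given as a rotation vector (axis times angle).
In Python, from plant import robot gives the robot as it stands. The module is installed in compiled form; this text tells all that it offers.
- The arm moves only by the shell command python3 -m pendant 'ROWS' [FORCE]. ROWS is JSON, a list of rows, each an object with "translation": the shift along the tool's x, y, z in mm, a list of three; "twist": the turn, a rotation vector about the tool's x, y, z in rad, a list of three; "grip": the opening, from -1 (shut) to 1 (fully open). A call has exactly 10 rows; each row shifts and turns the pose as measured when the row begins, along the tool's axes as they then stand; what a row does not reach is not made up. A row lasts 1/10 s, in which the tool goes at most 50 mm and 8.59 degrees, less where a joint would pass 70% of its speed; a pose out of reach is approached as far as the arm can. A call is refused whole if a number of a shift passes 50 or a number of a turn 0.15, either way. A call with a gripper value outside its range is refused whole. The fingers move at their own pace and stop on an object; FORCE is the grip in N (left out, the last holds). Time passes only in rows, so rows that do not move let the fingers close, or fill a call up. It gives the time, the measured TCP pose, the force and the opening at its end, in the units of the state.
- robot.read_state(): the state, without advancing time (a new reading comes with each control period).
- robot.read_camera(name): name is "scene" or "top" or "wrist"; returns (picture, depth): 420x560x3 uint8, red, green, blue; 420x560 float32, m along the optical axis (not along the pixel's ray), 0 where there is no reading.
- robot.camera_info(name): a dict with "vertical_fov" (degrees; the focal length in pixels is half the picture's height over the tangent of half this angle, whatever the lens; pixels are square), "cx", "cy" (the principal point, pixels), "cam_to_world" (4x4, takes a point from camera to world coordinates). Camera axes: x right, y up, looking along -z (the intrinsics and any distortion apply to the point x, -y, -z); pixel columns grow to the right and rows downward; lengths in m; the calibration is good to about 2 mm. A picture is of the moment at which its call begins: read the wrist's pose just before it. camera_info takes no time and is no camera call; for the wrist camera it gives the pose at the moment of the call.
- robot.close_job(): hands the job in, once; it reports no verdict.
The state is a dict: "t": time; "q": joint angles; "dq": joint speeds; "joint_torque": joint torques, N m; "tool_pos": TCP position; "orientation": TCP orientation; "force": force on the tool from outside, world axes, zero at the start; "wrist_torque": the same for the moment, N m; "opening": finger opening in m.
Only numpy, scipy, OpenCV 4.12 (cv2) and the standard library are available. Lean on these libraries where they do the work, as an engineer would, in place of code of your own. Each camera call takes 0.05 s, during which the arm holds its last target. There are 200 camera calls.

TASK

Open the red-wheeled thinner valve on the polish bench all the way: crank its handwheel counter-clockwise, seen from above, until you feel it come up against its stop. Then back it off a quarter turn clockwise so that it does not jam, and let go. Leave the blue-wheeled valve as it is.

Things in the scene. Friction and masses are not known exactly. Their poses are not given: they have to be found in the camera images.
- red_wheel (a joint): Angle of the red handwheel in rad, counted over several turns. It grows as the wheel turns counter-clockwise seen from above (opening). 0 is shut; the hard stop, fully open, is at 18.85 (three turns). At the start it stands part open, with 1.1 to 1.7 turns left to the stop. Turning takes about 3 N at the crank grip; the wheel stays where it is left.
- red_hub (a point): Point on the vertical axis of the red handwheel, at the half height of its crank grip, 171 mm above the bench. It is the centre of the circle on which the grip runs. The wheel is horizontal, 122 mm across, its rim's top 142 mm above the bench, on a brass globe valve whose two steel pipe legs go into the bench. The hub nut ends 151 mm above the bench.
- red_grip (a point): Centre of the black crank grip on the red wheel: an upright cylinder 24 mm thick and 50 mm tall (its top 196 mm above the bench), standing on the rim 55 mm from the wheel's axis. It spins freely about its own upright axis, so a gripper that holds it from above can keep its own heading while it carries the grip around. Its surroundings are clear above the rim. The point's own x axis points from the hub outwards through the grip.
- blue_grip (a point): Centre of the black crank grip on the other valve, which is the same but has a blue wheel: a bystander, at least 280 mm from the red one, hub to hub. Three loose polish bottles, 76 mm tall, stand in a row between the valves; they too are bystanders, well below the height of the wheels.
Not all that is in view belongs to the job. What is shaped like the part that bears red_wheel but orange is not meant.

How it is judged:
On the way, in this order (a step that is already met when the one before it is completed fails the run):
1. the red wheel is fully open, against its stop (within 7 degrees) (value of joint red_wheel above 18.73 rad), for 0.1 s.
2. the red wheel is backed off a quarter turn from the stop (within 20 degrees) (value of joint red_wheel between 16.93 and 17.63 rad), for 0.2 s.
At the end, for the whole second after the job is handed in: After having been against its open stop, the red wheel rests a quarter turn (90 degrees, give or take 20) back from the stop, and the blue wheel's crank grip is within 15 mm of where it was (all of step 2 and velocity of joint red_wheel between -0.05 and 0.05 rad/s and distance of blue_grip from where it was at the start of the episode below 0.015 m); the robot touches nothing.
It fails at once if the blue wheel is turned (its crank grip moves by more than 15 mm) (distance of blue_grip from where it was at the start of the episode above 0.015 m).
It also fails if it takes over 58 s, if anything falls off the work surface, if the arm or the gripper's body presses on something with over 40 N, if the wrist force passes 120 N, or if a joint passes its speed limit or range.

## Working session

There is one attempt and no reset: what is moved stays moved. The work goes in short steps, Python scripts to look and compute and a shell command to move; the robot and the scene stay as the last step left them, time stands still between calls to the robot, and variables do not carry over. Pictures are saved under pics/ and viewed, about 8 in all and at most 12, crops included, and the job is handed in when it is done.

```bash
mkdir -p pics; cat > h.py <<'E'
import numpy as np, cv2
from plant import robot
from scipy.spatial.transform import Rotation as R
def snap(n,f):
    info=robot.camera_info(n); p,d=robot.read_camera(n)
    cv2.imwrite(f'pics/{f}.png',p[:,:,::-1]); np.savez(f'pics/{f}.npz',p=p,d=d,cx=info['cx'],cy=info['cy'],fov=info['vertical_fov'],T=np.array(info['cam_to_world']))
    return p,d,info
def cloud(d,info):
    f=d.shape[0]/2/np.tan(np.radians(info['vertical_fov'])/2)
    v,u=np.mgrid[:d.shape[0],:d.shape[1]]
    P=np.stack([(u-info['cx'])/f*d,-(v-info['cy'])/f*d,-d],-1)
    T=np.array(info['cam_to_world'])
    return P@T[:3,:3].T+T[:3,3]
E
python3 - <<'E'
from h import *
s=robot.read_state();print(s)
for n in ("scene","top"):
    p,d,i=snap(n,n+'0'); print({k:v for k,v in i.items() if k!='cam_to_world'}, np.round(i['cam_to_world'],3).tolist())
a=cv2.imread('pics/scene0.png')
E
```

```text
{'t': 0.0, 'q': array([ 1.20859117e+00,  1.31168463e-01,  1.48924861e+00, -3.52339526e-05,
        1.52299629e+00, -8.53708383e-02]), 'dq': array([ 0.000305  , -0.00127656, -0.00060346, -0.00052156,  0.00031979,
       -0.00077932]), 'joint_torque': array([ 3.01371847e-04, -5.59804308e+01, -4.91767430e+01,  7.67102279e-02,
        3.50029359e-02, -1.51207119e-04]), 'tool_pos': array([0.16376291, 0.5766381 , 0.21759993]), 'orientation': array([-4.33409234e-01, -3.11117823e+00,  2.80057632e-03]), 'force': array([-0.0917746, -0.0257536,  0.454605 ]), 'wrist_torque': array([ 0.02155173, -0.03357094, -0.0317491 ]), 'opening': 0.09314294396952792}
{'vertical_fov': 43.74470460214558, 'cx': 278.65368963064645, 'cy': 212.0662976374754} [[-0.372, -0.625, 0.686, 1.236], [0.928, -0.255, 0.271, 0.382], [0.005, 0.738, 0.675, 0.828], [0.0, 0.0, 0.0, 1.0]]
{'vertical_fov': 51.658381885354984, 'cx': 285.6035245191262, 'cy': 212.47454587764653} [[-0.015, 0.996, -0.086, 0.457], [-1.0, -0.016, -0.006, 0.111], [-0.007, 0.086, 0.996, 1.178], [0.0, 0.0, 0.0, 1.0]]
```

View pics/top0.png

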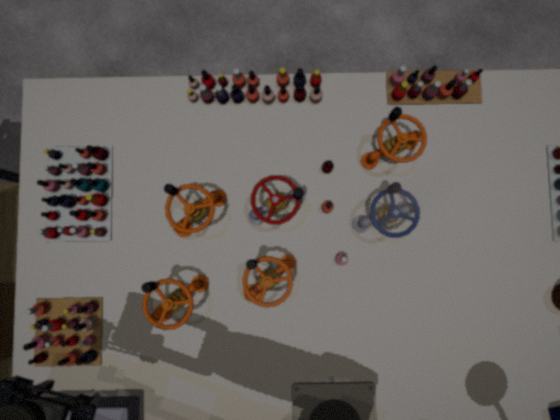

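View pics/scene0.png

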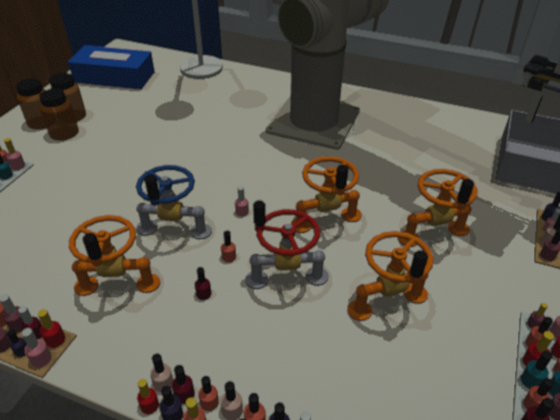

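Candidates, by pixel in the top view: the red wheel is at (276,200) with its black grip near (298,193). The orange wheels at (190,208), (267,280), (168,303) and (402,138) and the blue one at (394,211) are not meant. I choose the red wheel on the grey pipes and will check it in a crop.

```bash
python3 - <<'E'
from h import *
for n in ("scene0","top0"):
    z=np.load(f'pics/{n}.npz'); p,d=z['p'],z['d']; i=dict(cx=z['cx'],cy=z['cy'],vertical_fov=z['fov'],cam_to_world=z['T'])
    W=cloud(d,i); hsv=cv2.cvtColor(p,cv2.COLOR_RGB2HSV).astype(int)
    h,s,v=hsv[...,0],hsv[...,1],hsv[...,2]
    ok=(d>0)&(W[...,2]>.12)&(W[...,2]<.155)
    red=ok&((h<4)|(h>172))&(s>140)&(v>60)
    blue=ok&(h>95)&(h<125)&(s>100)&(v>50)
    blk=(d>0)&(W[...,2]>.15)&(W[...,2]<.21)&(v<50)
    for nm,m in(("red",red),("blue",blue)):
        P=W[m]; 
        c=np.array(cv2.minEnclosingCircle(P[:,:2].astype(np.float32))[0]);r=cv2.minEnclosingCircle(P[:,:2].astype(np.float32))[1]
        print(n,nm,len(P),c.round(4),r,np.median(P,0).round(4))
        G=W[blk&(np.hypot(W[...,0]-c[0],W[...,1]-c[1])<.085)]
        if len(G): print('  grip',len(G),G.mean(0).round(4),G.min(0).round(3),G.max(0).round(3), 'top',G[G[:,2]>.188].mean(0).round(4), 'ang',np.degrees(np.arctan2(*(G[G[:,2]>.188].mean(0)[:2]-c)[::-1])).round(1))
    if n=='top0': cv2.imwrite('pics/c.png',cv2.resize(p[150:250,220:350,::-1],None,fx=4,fy=4))
E
```

```text
scene0 red 886 [0.5799 0.1437] 0.06069805845618248 [0.5869 0.1504 0.1429]
  grip 260 [0.5955 0.0905 0.1803] [0.581 0.08  0.15 ] [0.602 0.099 0.201] top [0.5932 0.0893 0.1955] ang -76.3
scene0 blue 605 [ 0.5457 -0.1433] 0.05904030799865723 [ 0.5447 -0.1391  0.1431]
  grip 267 [ 0.6033 -0.1323  0.1799] [ 0.589 -0.147  0.15 ] [ 0.612 -0.124  0.2  ] top [ 0.6012 -0.1342  0.1957] ang 9.3
top0 red 596 [0.5783 0.1419] 0.058880869299173355 [0.576  0.1491 0.1426]
  grip 93 [0.5853 0.0882 0.1923] [0.576 0.078 0.155] [0.597 0.099 0.201] top [0.5867 0.0879 0.1964] ang -81.2
top0 blue 156 [ 0.5419 -0.1426] 0.0564870610833168 [ 0.5099 -0.1329  0.1427]
  grip 90 [ 0.5947 -0.1307  0.1878] [ 0.586 -0.143  0.153] [ 0.605 -0.124  0.2  ] top [ 0.5956 -0.1328  0.1959] ang 10.4
```

View pics/c.png

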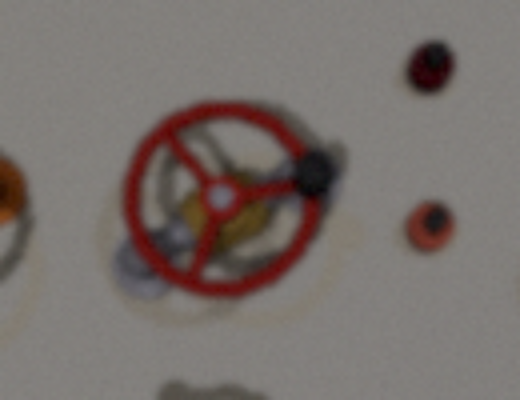

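The crop confirms the red wheel: red rim with three spokes, and the grip at crop (315,172), which is top pixel (299,193). Both cameras agree on hub ≈ (0.579, 0.143), grip ≈ (0.589, 0.089), rim height 0.143 and grip top 0.196. Next I approach above it, lifting first.

```bash
python3 -m pendant '[{"translation":[-10,-6,-12],"twist":[0,0,0],"grip":1},{"translation":[-27,-18,-12],"twist":[0,0,0],"grip":1},{"translation":[-30,-20,-10],"twist":[0,0,0],"grip":1},{"translation":[-30,-20,0],"twist":[0,0,0],"grip":1},{"translation":[-30,-20,0],"twist":[0,0,0],"grip":1},{"translation":[-30,-20,0],"twist":[0,0,0],"grip":1},{"translation":[-30,-20,0],"twist":[0,0,0],"grip":1},{"translation":[-30,-20,0],"twist":[0,0,0],"grip":0.1},{"translation":[-30,-20,0],"twist":[0,0,0],"grip":0.1},{"translation":[-30,-20,0],"twist":[0,0,0],"grip":0.1}]' 30
cat >> h.py <<'E'
def to(p,q=True):
    s=robot.read_state(); M=R.from_rotvec(s['orientation']).as_matrix()
    print('t',round(s['t'],2),'pos',s['tool_pos'].round(4),'F',s['force'].round(1),'open',round(s['opening'],4),'toolx',M[:,0].round(3),'z',M[:,2].round(3))
    print('tool shift mm',(M.T@(np.array(p)-s['tool_pos'])*1000).round(1))
E
python3 -c "
from h import *
to([.589,.089,.25])"
```

```text
t: 1.1
tool_pos: [0.3877, 0.3117, 0.2595]
orientation: [0.423, 3.11, -0.003]
force: [0.2, -0.1, 0.4]
opening: 0.0738
t 1.1 pos [0.3877 0.3117 0.2595] F [ 0.2 -0.1  0.4] open 0.0738 toolx [-0.964  0.267 -0.004] z [ 0.003 -0.002 -1.   ]
tool shift mm [-253.4 -160.9   10.6]
```

```bash
python3 -m pendant '[{"translation":[-30,-19,0],"twist":[0,0,0],"grip":0.1},{"translation":[-30,-19,0],"twist":[0,0,0],"grip":0.1},{"translation":[-30,-19,0],"twist":[0,0,0],"grip":0.1},{"translation":[-30,-19,0],"twist":[0,0,0],"grip":0.1},{"translation":[-30,-19,0],"twist":[0,0,0],"grip":0.1},{"translation":[-30,-19,0],"twist":[0,0,0],"grip":0.1},{"translation":[-30,-19,0],"twist":[0,0,0],"grip":0.1},{"translation":[-25,-16,0],"twist":[0,0,0],"grip":0.1},{"translation":[-12,-8,0],"twist":[0,0,0],"grip":0.1},{"translation":[0,0,0],"twist":[0,0,0],"grip":0.1}]' 30 >/dev/null
python3 - <<'E'
from h import *
to([.589,.089,.158])
p,d,i=snap('wrist','w0'); W=cloud(d,i); hsv=cv2.cvtColor(p,cv2.COLOR_RGB2HSV).astype(int)
h,s,v=hsv[...,0],hsv[...,1],hsv[...,2]
m=(d>0)&(W[...,2]>.135)&(W[...,2]<.15)&((h<5)|(h>172))&(s>140)&(v>50)
c,r=cv2.minEnclosingCircle(W[m][:,:2].astype(np.float32)); print(m.sum(),c,r)
b=(d>0)&(W[...,2]>.185)&(W[...,2]<.203)&(v<70)&(np.hypot(W[...,0]-.589,W[...,1]-.089)<.04)
c,r=cv2.minEnclosingCircle(W[b][:,:2].astype(np.float32)) if b.any() else (0,0); print(b.sum(),c,r,W[b].mean(0))
E
```

```text
t 2.1 pos [0.5917 0.0724 0.2693] F [-0.7 -0.7  0.2] open 0.0508 toolx [-0.961  0.275 -0.009] z [ 0.009 -0.003 -1.   ]
tool shift mm [  8.2  15.3 111.3]
4090 (0.5777856111526489, 0.13959792256355286) 0.05876568704843521
680 (0.5866937637329102, 0.08552327752113342) 0.011518855579197407 [0.58540439 0.08570953 0.1940816 ]
```

View pics/w0.png

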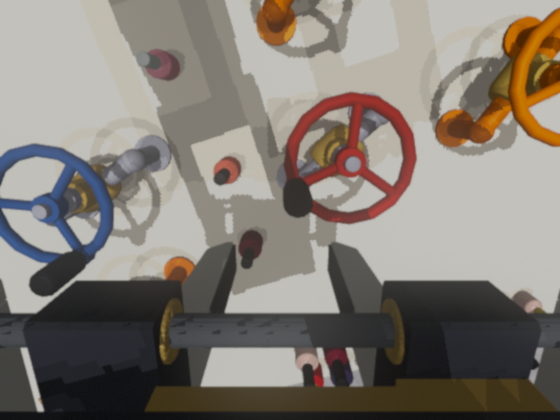

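The wrist view shows the red wheel at (350,160) with its grip at (297,197). The blue wheel at left is well clear. The close measurement gives grip (0.587, 0.086) and hub (0.578, 0.140), agreeing with the earlier ones to about 3 mm. I'll centre over the grip and descend.

```bash
python3 -m pendant '[{"translation":[5,8,0],"twist":[0,0,0],"grip":0.1},{"translation":[4,5,10],"twist":[0,0,0],"grip":0.1},{"translation":[0,0,15],"twist":[0,0,0],"grip":0.1},{"translation":[0,0,15],"twist":[0,0,0],"grip":0.1},{"translation":[0,0,15],"twist":[0,0,0],"grip":0.1},{"translation":[0,0,10],"twist":[0,0,0],"grip":0.1},{"translation":[0,0,0],"twist":[0,0,0],"grip":0.1},{"translation":[0,0,0],"twist":[0,0,0],"grip":0.1},{"translation":[0,0,0],"twist":[0,0,0],"grip":0.1},{"translation":[0,0,0],"twist":[0,0,0],"grip":0.1}]' 30 >/dev/null
python3 -c "
from h import *
to([.587,.087,.159])"
```

```text
t 3.15 pos [0.582  0.0945 0.1972] F [-0.2 -0.1  0.8] open 0.0516 toolx [-0.963  0.269 -0.006] z [ 0.005 -0.002 -1.   ]
tool shift mm [-6.6 -5.8 38.3]
```

```bash
python3 -m pendant '[{"translation":[-4,-4,0],"twist":[0,0,0],"grip":0.1},{"translation":[-2,-1,0],"twist":[0,0,0],"grip":0.1},{"translation":[0,0,10],"twist":[0,0,0],"grip":0.1},{"translation":[0,0,10],"twist":[0,0,0],"grip":0.1},{"translation":[0,0,10],"twist":[0,0,0],"grip":0.1},{"translation":[0,0,3],"twist":[0,0,0],"grip":0.1},{"translation":[0,0,0],"twist":[0,0,0],"grip":0.1},{"translation":[0,0,0],"twist":[0,0,0],"grip":0.1},{"translation":[0,0,0],"twist":[0,0,0],"grip":0.1},{"translation":[0,0,0],"twist":[0,0,0],"grip":0.1}]' 30 >/dev/null
python3 -c "
from h import *
to([.587,.087,.159])"
```

```text
t 4.15 pos [0.5877 0.0871 0.1622] F [-0.1 -0.8 -0.3] open 0.0508 toolx [-0.963  0.269 -0.007] z [ 0.007 -0.002 -1.   ]
tool shift mm [ 0.7 -0.3  3.2]
```

```bash
python3 -m pendant '[{"translation":[0,0,3],"twist":[0,0,0],"grip":-1},{"translation":[0,0,0],"twist":[0,0,0],"grip":-1},{"translation":[0,0,0],"twist":[0,0,0],"grip":-1},{"translation":[0,0,0],"twist":[0,0,0],"grip":-1},{"translation":[0,0,0],"twist":[0,0,0],"grip":-1},{"translation":[0,0,0],"twist":[0,0,0],"grip":-1},{"translation":[0,0,0],"twist":[0,0,0],"grip":-1},{"translation":[0,0,0],"twist":[0,0,0],"grip":-1},{"translation":[0,0,0],"twist":[0,0,0],"grip":-1},{"translation":[0,0,0],"twist":[0,0,0],"grip":-1}]' 30 >/dev/null
cat >> h.py <<'E'
H=np.array([.579,.1415])
def arc(step,n=10,hub=H,r=.055,lead=0):
    "rows in tool mm: from measured angle go n steps of `step` rad on the circle, correcting radius over the first rows"
    s=robot.read_state(); M=R.from_rotvec(s['orientation']).as_matrix(); p=s['tool_pos']
    d=p[:2]-hub; a=np.arctan2(d[1],d[0]); print('t',round(s['t'],2),'ang',a.round(3),'r',np.hypot(*d).round(4),'pos',p.round(4),'F',s['force'].round(1),'open',round(s['opening'],4),'toolx',M[:,0].round(3),'z',M[:,2].round(3))
    q=p[:2]
    for k in range(1,n+1):
        w=np.clip(k/3,0,1); rr=r*w+np.hypot(*d)*(1-w)
        nx=hub+rr*np.array([np.cos(a+k*step),np.sin(a+k*step)])
        e=M.T@np.r_[nx-q,0 if k>1 else .159-p[2]]*1000; q=nx; print(k,e.round(0).astype(int).tolist())
E
python3 -c "
from h import *
arc(.2)"
```

```text
t 5.15 ang -1.401 r 0.0556 pos [0.5884 0.0867 0.16  ] F [ 0.3 -1.2  0.2] open 0.0234 toolx [-0.963  0.269 -0.009] z [ 0.008 -0.003 -1.   ]
1 [-9, 6, 1]
2 [-8, 8, 0]
3 [-6, 9, 0]
4 [-5, 10, 0]
5 [-2, 11, 0]
6 [0, 11, 0]
7 [2, 11, 0]
8 [4, 10, 0]
9 [6, 9, 0]
10 [8, 8, 0]
```

The gripper holds the grip at 23.4 mm opening, with the TCP 55.6 mm from the hub. First arc.

```bash
python3 -m pendant '[{"translation":[-9,6,1],"twist":[0,0,0],"grip":-1},{"translation":[-8,8,0],"twist":[0,0,0],"grip":-1},{"translation":[-6,9,0],"twist":[0,0,0],"grip":-1},{"translation":[-5,10,0],"twist":[0,0,0],"grip":-1},{"translation":[-2,11,0],"twist":[0,0,0],"grip":-1},{"translation":[0,11,0],"twist":[0,0,0],"grip":-1},{"translation":[2,11,0],"twist":[0,0,0],"grip":-1},{"translation":[4,10,0],"twist":[0,0,0],"grip":-1},{"translation":[6,9,0],"twist":[0,0,0],"grip":-1},{"translation":[8,8,0],"twist":[0,0,0],"grip":-1}]' 30 >/dev/null
python3 -c "
from h import *
arc(.25)"
```

```text
t 6.15 ang 0.684 r 0.0548 pos [0.6215 0.1761 0.1598] F [ -9.7 -12.3   7.2] open 0.0233 toolx [-0.963  0.271 -0.002] z [-0.   -0.01 -1.  ]
1 [12, 6, 1]
2 [13, 3, 0]
3 [14, 0, 0]
4 [13, -4, 0]
5 [12, -7, 0]
6 [10, -9, 0]
7 [7, -12, 0]
8 [4, -13, 0]
9 [1, -14, 0]
10 [-3, -13, 0]
```

```bash
python3 -m pendant '[{"translation":[12,6,1],"twist":[0,0,0],"grip":-1},{"translation":[13,3,0],"twist":[0,0,0],"grip":-1},{"translation":[13,0,0],"twist":[0,0,0],"grip":-1},{"translation":[13,-4,0],"twist":[0,0,0],"grip":-1},{"translation":[12,-7,0],"twist":[0,0,0],"grip":-1},{"translation":[10,-9,0],"twist":[0,0,0],"grip":-1},{"translation":[7,-12,0],"twist":[0,0,0],"grip":-1},{"translation":[4,-13,0],"twist":[0,0,0],"grip":-1},{"translation":[1,-14,0],"twist":[0,0,0],"grip":-1},{"translation":[-3,-13,0],"twist":[0,0,0],"grip":-1}]' 30 >/dev/null
python3 -c "
from h import *
arc(.2)"
```

```text
t 7.15 ang 3.076 r 0.0548 pos [0.5243 0.1451 0.1599] F [-6.1  2.6  1.6] open 0.0235 toolx [-0.964  0.264 -0.013] z [ 0.011 -0.009 -1.   ]
1 [-3, -10, 1]
2 [-5, -10, 0]
3 [-7, -8, 0]
4 [-9, -7, 0]
5 [-10, -5, 0]
6 [-11, -3, 0]
7 [-11, -1, 0]
8 [-11, 1, 0]
9 [-10, 4, 0]
10 [-9, 6, 0]
```

```bash
python3 -m pendant '[{"translation":[-3,-10,1],"twist":[0,0,0],"grip":-1},{"translation":[-5,-10,0],"twist":[0,0,0],"grip":-1},{"translation":[-7,-8,0],"twist":[0,0,0],"grip":-1},{"translation":[-9,-7,0],"twist":[0,0,0],"grip":-1},{"translation":[-10,-5,0],"twist":[0,0,0],"grip":-1},{"translation":[-11,-3,0],"twist":[0,0,0],"grip":-1},{"translation":[-11,-1,0],"twist":[0,0,0],"grip":-1},{"translation":[-11,1,0],"twist":[0,0,0],"grip":-1},{"translation":[-10,4,0],"twist":[0,0,0],"grip":-1},{"translation":[-9,6,0],"twist":[0,0,0],"grip":-1}]' 30 >/dev/null
python3 -c "
from h import *
arc(.1)"
```

```text
t 8.15 ang -1.132 r 0.0558 pos [0.6027 0.091  0.1599] F [-6.7  8.   4.6] open 0.0234 toolx [-0.965  0.263 -0.006] z [ 0.006  0.002 -1.   ]
1 [-4, 4, 1]
2 [-3, 4, 0]
3 [-3, 5, 0]
4 [-3, 5, 0]
5 [-2, 5, 0]
6 [-2, 5, 0]
7 [-1, 5, 0]
8 [-1, 5, 0]
9 [0, 5, 0]
10 [0, 5, 0]
```

```bash
python3 -m pendant '[{"translation":[-4,4,1],"twist":[0,0,0],"grip":-1},{"translation":[-3,4,0],"twist":[0,0,0],"grip":-1},{"translation":[-3,5,0],"twist":[0,0,0],"grip":-1},{"translation":[-3,5,0],"twist":[0,0,0],"grip":-1},{"translation":[-2,5,0],"twist":[0,0,0],"grip":-1},{"translation":[-2,5,0],"twist":[0,0,0],"grip":-1},{"translation":[-1,5,0],"twist":[0,0,0],"grip":-1},{"translation":[-1,5,0],"twist":[0,0,0],"grip":-1},{"translation":[0,5,0],"twist":[0,0,0],"grip":-1},{"translation":[0,5,0],"twist":[0,0,0],"grip":-1}]' 30 >/dev/null
python3 -c "
from h import *
arc(.1)"
```

```text
t 9.15 ang -0.164 r 0.0552 pos [0.6334 0.1325 0.1599] F [-11.9  -0.7   5.5] open 0.0234 toolx [-0.965  0.26   0.016] z [-0.016  0.    -1.   ]
1 [1, 5, 1]
2 [1, 5, 0]
3 [2, 5, 0]
4 [2, 5, 0]
5 [3, 5, 0]
6 [3, 4, 0]
7 [4, 4, 0]
8 [4, 4, 0]
9 [4, 3, 0]
10 [5, 3, 0]
```

```bash
python3 -m pendant '[{"translation":[1,5,1],"twist":[0,0,0],"grip":-1},{"translation":[1,5,0],"twist":[0,0,0],"grip":-1},{"translation":[2,5,0],"twist":[0,0,0],"grip":-1},{"translation":[2,5,0],"twist":[0,0,0],"grip":-1},{"translation":[3,5,0],"twist":[0,0,0],"grip":-1},{"translation":[3,4,0],"twist":[0,0,0],"grip":-1},{"translation":[4,4,0],"twist":[0,0,0],"grip":-1},{"translation":[4,4,0],"twist":[0,0,0],"grip":-1},{"translation":[4,3,0],"twist":[0,0,0],"grip":-1},{"translation":[5,3,0],"twist":[0,0,0],"grip":-1}]' 30 >/dev/null
python3 -c "
from h import *
arc(.1)"
```

```text
t 10.15 ang 0.466 r 0.0541 pos [0.6273 0.1658 0.1601] F [ 22.8 -21.1 -11.4] open 0.0235 toolx [-0.963  0.269  0.001] z [-0.007 -0.024 -1.   ]
1 [4, 4, 1]
2 [4, 4, 0]
3 [4, 3, 0]
4 [5, 3, 0]
5 [5, 2, 0]
6 [5, 2, 0]
7 [5, 1, 0]
8 [5, 0, 0]
9 [5, 0, 0]
10 [5, -1, 0]
```

Tangential resistance rose from 3 N to about 29 N at a total of 8.15 rad (1.30 turns), which is the stop. One confirming push to check that it doesn't advance.

```bash
python3 -m pendant '[{"translation":[4,4,0],"twist":[0,0,0],"grip":-1},{"translation":[4,4,0],"twist":[0,0,0],"grip":-1},{"translation":[4,4,0],"twist":[0,0,0],"grip":-1},{"translation":[4,4,0],"twist":[0,0,0],"grip":-1},{"translation":[4,4,0],"twist":[0,0,0],"grip":-1},{"translation":[4,4,0],"twist":[0,0,0],"grip":-1},{"translation":[4,4,0],"twist":[0,0,0],"grip":-1},{"translation":[4,4,0],"twist":[0,0,0],"grip":-1},{"translation":[4,4,0],"twist":[0,0,0],"grip":-1},{"translation":[4,4,0],"twist":[0,0,0],"grip":-1}]' 35 >/dev/null
python3 - <<'E'
from h import *
arc(-.16)
p,d,i=snap('wrist','w1')
E
```

```text
t 11.15 ang 0.46 r 0.054 pos [0.6274 0.1655 0.1596] F [ 10.8 -22.6  -1.8] open 0.0238 toolx [-0.952  0.3   -0.064] z [ 0.038 -0.091 -0.995]
1 [-6, -6, 1]
2 [-5, -7, 1]
3 [-3, -8, 1]
4 [-2, -9, 1]
5 [0, -9, 1]
6 [1, -9, 1]
7 [2, -8, 0]
8 [4, -8, 0]
9 [5, -7, 0]
10 [6, -6, 0]
```

View pics/w1.png

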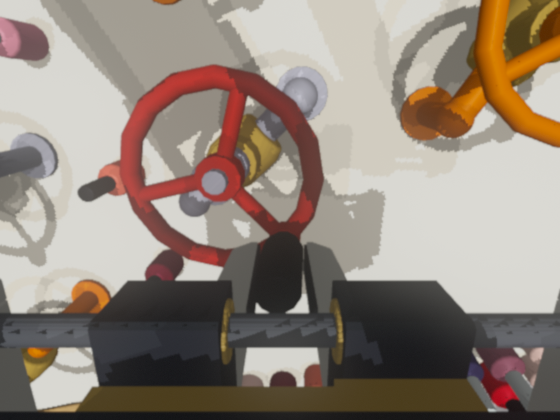

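The angle stayed at 0.46 rad under a continued 20–25 N push, so this is the hard stop. The picture shows the grip at (280,265) still held between the fingers and the tool tilted slightly. Now I back off a quarter turn clockwise to about -1.10 rad, levelling the tool on the way.

```bash
python3 -m pendant '[{"translation":[-4,-4,0],"twist":[-0.025,0.021,0],"grip":-1},{"translation":[-5,-7,0],"twist":[-0.025,0.021,0],"grip":-1},{"translation":[-3,-8,0],"twist":[-0.025,0.021,0],"grip":-1},{"translation":[-2,-8,0],"twist":[0,0,0],"grip":-1},{"translation":[0,-8,0],"twist":[0,0,0],"grip":-1},{"translation":[1,-8,0],"twist":[0,0,0],"grip":-1},{"translation":[2,-8,0],"twist":[0,0,0],"grip":-1},{"translation":[4,-8,0],"twist":[0,0,0],"grip":-1},{"translation":[4,-6,0],"twist":[0,0,0],"grip":-1},{"translation":[2,-2,0],"twist":[0,0,0],"grip":-1}]' 30 >/dev/null
python3 -c "
from h import *
arc(-.05)"
```

```text
t 12.2 ang -0.9 r 0.0543 pos [0.6128 0.099  0.16  ] F [ 4.7 -2.1 -2.2] open 0.0235 toolx [-0.953  0.302 -0.015] z [ 0.015 -0.004 -1.   ]
1 [1, -2, 1]
2 [2, -2, 0]
3 [2, -2, 0]
4 [2, -2, 0]
5 [2, -2, 0]
6 [2, -2, 0]
7 [2, -2, 0]
8 [2, -2, 0]
9 [2, -1, 0]
10 [2, -1, 0]
```

Another 0.2 rad (about 11 mm) clockwise is needed, then settle.

```bash
python3 -m pendant '[{"translation":[2,-2,0],"twist":[0,0,0],"grip":-1},{"translation":[2,-2,0],"twist":[0,0,0],"grip":-1},{"translation":[2,-2,0],"twist":[0,0,0],"grip":-1},{"translation":[2,-2,0],"twist":[0,0,0],"grip":-1},{"translation":[0,0,0],"twist":[0,0,0],"grip":-1},{"translation":[0,0,0],"twist":[0,0,0],"grip":-1},{"translation":[0,0,0],"twist":[0,0,0],"grip":-1},{"translation":[0,0,0],"twist":[0,0,0],"grip":-1},{"translation":[0,0,0],"twist":[0,0,0],"grip":-1},{"translation":[0,0,0],"twist":[0,0,0],"grip":-1}]' 30 >/dev/null
python3 -c "
from h import *
arc(-.05,1)"
```

```text
t 13.2 ang -1.119 r 0.0547 pos [0.6029 0.0923 0.16  ] F [ 3.2 -1.9 -0.7] open 0.0231 toolx [-0.953  0.302 -0.02 ] z [ 0.018 -0.01  -1.   ]
1 [2, -2, 1]
```

The grip now stands 1.58–1.61 rad back from the stop, against a goal of 1.57. I release it, then lift.

```bash
python3 -m pendant '[{"translation":[0,0,0],"twist":[0,0,0],"grip":0.1},{"translation":[0,0,0],"twist":[0,0,0],"grip":0.1},{"translation":[0,0,0],"twist":[0,0,0],"grip":0.1},{"translation":[0,0,0],"twist":[0,0,0],"grip":0.1},{"translation":[0,0,0],"twist":[0,0,0],"grip":0.1},{"translation":[0,0,0],"twist":[0,0,0],"grip":0.1},{"translation":[0,0,-4],"twist":[0,0,0],"grip":0.1},{"translation":[0,0,-8],"twist":[0,0,0],"grip":0.1},{"translation":[0,0,-12],"twist":[0,0,0],"grip":0.1},{"translation":[0,0,-15],"twist":[0,0,0],"grip":0.1}]' 30
python3 -m pendant '[{"translation":[0,0,-15],"twist":[0,0,0],"grip":0.1},{"translation":[0,0,-15],"twist":[0,0,0],"grip":0.1},{"translation":[0,0,-15],"twist":[0,0,0],"grip":0.1},{"translation":[0,0,-15],"twist":[0,0,0],"grip":0.1},{"translation":[0,-15,-5],"twist":[0,0,0],"grip":0.1},{"translation":[0,-15,0],"twist":[0,0,0],"grip":0.1},{"translation":[0,-15,0],"twist":[0,0,0],"grip":0.1},{"translation":[0,0,0],"twist":[0,0,0],"grip":0.1},{"translation":[0,0,0],"twist":[0,0,0],"grip":0.1},{"translation":[0,0,0],"twist":[0,0,0],"grip":0.1}]' 30
python3 - <<'E'
from h import *
p,d,i=snap('wrist','w2'); W=cloud(d,i); hsv=cv2.cvtColor(p,cv2.COLOR_RGB2HSV).astype(int)
v=hsv[...,2]
for c in ([.579,.1415],[.544,-.143]):
    b=(d>0)&(W[...,2]>.185)&(W[...,2]<.203)&(v<70)&(np.hypot(W[...,0]-c[0],W[...,1]-c[1])<.075)
    if b.any():
        e,r=cv2.minEnclosingCircle(W[b][:,:2].astype(np.float32)); print(b.sum(),e,r,np.arctan2(e[1]-c[1],e[0]-c[0]))
to([.6,.1,.16])
E
```

```text
t: 14.2
tool_pos: [0.5993, 0.0943, 0.1992]
orientation: [0.476, 3.093, -0.009]
force: [0.7, -0.2, 0.2]
opening: 0.0511
t: 15.2
tool_pos: [0.5848, 0.0467, 0.2747]
orientation: [0.478, 3.087, -0.008]
force: [-0.1, -0.3, 0.5]
opening: 0.0511
629 (0.6024850606918335, 0.09049884974956512) 0.010993086732923985 -1.1392606624961925
238 (0.5936527252197266, -0.13571274280548096) 0.01016190554946661 0.14572414850777027
t 15.25 pos [0.5847 0.0469 0.2746] F [0.1 0.1 0.7] open 0.051 toolx [-0.953  0.302 -0.018] z [ 0.017 -0.008 -1.   ]
tool shift mm [  3.6  55.5 114.4]
```

View pics/w2.png

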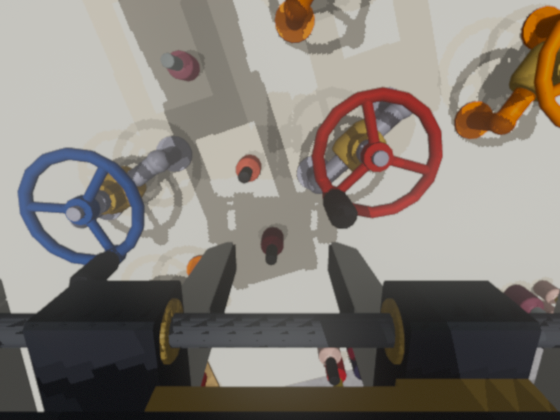

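The red grip at (340,207) is free and measured at -1.14 rad, about 1.60 rad back from the stop. The blue grip is within 3 mm of where it was, the bottles are standing, and the gripper is clear.

```bash
python3 -c "
from h import *
print(robot.close_job(), robot.read_state()['t'])"
```

```text
the job is handed in; nothing more can be done
the job is handed in; nothing more can be done
```

I cranked the red valve open to its stop, backed it off about a quarter turn clockwise, released the grip and lifted clear. I then handed the job in at about 15 s of the 58 s allowed. No verdict is reported.

- **Stop:** It came after about 1.30 turns counter-clockwise. The turning resistance rose from about 3 N to about 29 N. A further 1 s of pushing moved the wheel no further; it only tilted the tool by about 0.1 rad, which I levelled again on the way back.
- **Back-off:** By the arm's own position, the wheel rests 1.58–1.61 rad back from the stop. The last wrist picture gives 1.60–1.63 rad. The goal was 1.57 ± 0.35.
- **Bystanders:** The blue grip measured within 3 mm of its starting place, which is within the measuring error. The three bottles are standing.
- **Contact at the end:** The gripper was about 80 mm above the grip tops, with the force on it close to zero.
- **Disagreements:** None of the checks failed. The cameras differed by 2–4 mm on where the hub and grip are, and by up to 6 mm in x on the first grip reading.

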